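Load the LED lamp module into the tilted feed rail

TASK

Load the small LED lamp module into the sloping feed rail: lay it in the open tray at the rail's high end, lens pointing downhill like the module already in the tube, so that it slides down into the tube and comes to rest against that one. Leave the larger lamp module, which does not fit, where it is.

Things in the scene. Friction and masses are not known exactly. Their poses are not given: they have to be found in the camera images.
- lamp_module: The small lamp module, loose, upright on the bench: white housing 42 long (x) x 26 wide (y) x 34 mm high, a round metal lens barrel (18 mm across, 10 mm long, 17 mm up) on its -x end, brass contacts on the flat +x end, grey ribs on top near them. 50 g. Origin: centre of the housing's underside, z up. Grip it across its width from above, fingertips 10 mm or more over its underside.
- rail: Feed rail on a grey 220 x 70 mm base, fixed; place and yaw vary. Origin: under the base's centre, z vertical, +x level towards the high end. Slick floor rising 20 degrees to +x, 30 mm up at the low end. Along the slope: 0-115 mm tube, 30 wide x 37 high inside; 115-145 guides widening to 48, 13 high; 145-212 open tray. A small module is fixed in the tube at the low end, lens (-x end) downhill.
- rail_intake (a point): Centre of the open tray, on its sloping floor, 180 mm up the slope, 92 mm above the bench: where the middle of the module's underside goes. The tray is 48 mm wide between guides 6 mm high. Axes as the rail's (level); the floor is turned from them 20 degrees about y, rising to +x. A small module released here slides down by itself in about a second.
- rail_home (a point): Point on the sloping floor inside the tube, 84 mm up the slope, 59 mm above the bench, where the middle of the module's underside is when its lens rests against the tail of the module already there. Axes as the rail's.
- large_module: The larger lamp module, loose, a bystander of the same shape and materials: white housing 62 x 40 x 44 mm high with a lens barrel 28 mm in diameter, 12 mm long. Too wide for the tube. Origin: centre of its housing's underside, lens at -x.
There are look-alikes about, which are no part of the job. Several things have the shape of the rail; the one meant has the colours described above.

How it is judged (in metres and radians):
At the end, for the whole second after the job is handed in: The small lamp module lies at rest in the tube, within 12 mm of its home point against the module already there, upright on the sloping floor (its z axis within 31 degrees of vertical), lens downhill (the tray lies on its contact side) (distance between lamp_module and rail_home below 0.012 m and x of rail_intake in the frame of lamp_module above 0.06 m and angle between lamp_module's own z axis and vertical below 0.55 rad and linear speed of lamp_module below 0.02 m/s); the robot touches nothing.
It fails at once if the larger lamp module is moved by more than 25 mm (distance of large_module from where it was at the start of the episode above 0.025 m).
It also fails if it takes over 32 s, if anything falls off the work surface, if the arm or the gripper's body presses on something with over 40 N, if the wrist force passes 120 N, or if a joint passes its speed limit or range.

ROBOT

A 7-joint arm with a two-finger parallel gripper is mounted at the origin on a cart in front of the work surface, level with it; the furniture and walls round the work are solid. World frame = base frame: x ahead of the robot, y to its left, z up, the work surface at z = 0. Lengths are in m, angles in degrees, forces in N, time in s.
With the tool pointing down it reaches from about 0.425 to 0.875 m from the base axis. Payload 4.7 kg.
Tool frame: the origin (TCP) lies between the finger pads; the fingertips stand env.finger_overhang ahead of it and the grasp point (between the pads) lies 5 mm behind it (env.finger_overhang is the distance from the TCP to the fingertips, in m); z points along the fingers, y is the line along which they close (so a half turn about z gives the same grasp; the last joint's range is limited). The gripper opens to 87 mm and grips with 3 to 60 N. Pads are 19 mm wide; open, the fingers measure 117 mm over their backs; the gripper's body (75 mm by 190 mm) begins 51 mm behind the grasp point.
Start: joints at [77.126, 18.392, -4.016, 83.108, 1.295, 78.541, -3.26], TCP at [0.154, -0.632, 0.237] pointing down, gripper open.
Joint ranges: [-163.93, 163.93], [-17.29, 119.83], [-79.2, 71.16], [3.27, 140.29], [-89.18, 269.18], [5.43, 117.66], [-154.24, 154.24]. Speed limits (degrees/s): [147.25, 147.25, 180, 180, 180, 180, 180].

INTERFACE

Orientations are given as [roll, pitch, yaw] about the fixed x, y, z axes, in that order (R = Rz(yaw) Ry(pitch) Rx(roll)).
In Python, from cell import telemetry, eyes, env, models gives the robot as it stands. The module is installed in compiled form; this text tells all that it offers.
- The arm moves only by the tool drive_tool, never from a script. Its arguments are lists of equal length, an entry for each row: "angular": the turn, a rotation vector about the tool's x, y, z in rad, a list of three; "delta_pos": the shift along the tool's x, y, z in cm, a list of three; "gripper": the finger opening in cm, from 0 to 8.7. A call has 1 to 20 rows; each row shifts and turns the commanded pose from where the row before left it, along the tool's axes as they then stand; what a row does not reach is not made up. A row lasts 1/10 s, in which the tool goes at most 50 mm and 8.59 degrees, less where a joint would pass 70% of its speed; a pose out of reach is approached as far as the arm can. A call with a gripper value outside its range is refused whole. The fingers move at their own pace and stop on an object; "squeeze" is the grip in N (left out, the last holds). Time passes only in rows, so rows that do not move let the fingers close. It gives the time, the measured TCP pose, the force, the opening and the grip force at its end, in the units of the state.
- telemetry.get_obs(): the state, without advancing time (a new reading comes with each control period).
- eyes.read_camera(name): name is "scene" or "side" or "wrist"; returns a dict with "pixels" (480x640x3 uint8, red, green, blue), "mtx" (3x3 intrinsics, pixels), "D" ([k1, k2, p1, p2, k3] as OpenCV has them; the pictures are not rectified), "origin" and "orientation" of the camera in the world. Camera axes: x right, y down, z forward; pixel columns grow to the right and rows downward; lengths in m; the calibration is good to about 2 mm. A picture is of the moment at which its call begins. There is no depth.
- env.sign_off(): hands the job in; it is judged then, once.
Trained networks look in a picture, given as the dict that the camera call returned (one of the last four; its "shot" number tells which), for a name from the list of things; names that differ only in an ending like _2 or _b are one class to them, and where a whole thing is asked for, a point or a joint stands for the part that bears it (a point fixed in the world has none). Each returns a list of dicts, best first, with "p" (0 to 1); they miss things now and then, are a little off and sometimes report something else, mostly with a low value. They report only what shows in the picture. A call takes as long as a camera call. They do not tell look-alikes from the thing itself.
- models.search_frame(picture, target): "centre" ([column, row] in pixels, amid what is visible of it).
- models.cut_out(picture, target): "pixels" (480x640 bool, what is visible of it) and "centre" ([column, row] in pixels, amid what is visible of it).
The state is a dict: "time_s": time; "qpos": joint angles; "joint_velocities": joint speeds; "effort": joint torques, N m; "tool_pos": TCP position; "tool_rot": TCP orientation; "force": force on the tool from outside, world axes, zero at the start; "wrist_torque": the same for the moment, N m; "grip_width": finger opening in m; "grasp_force": force on a finger pad.
Only numpy, scipy, OpenCV 4.12 (cv2) and the standard library are available. Lean on these libraries where they do the work, as an engineer would, in place of code of your own. Each camera call takes 0.05 s, during which the arm holds its last target. There are 200 camera calls.

## Working session

There is one attempt and no reset: what is moved stays moved. The work goes in short steps, Python scripts to look and compute and a tool call to move; the robot and the scene stay as the last step left them, time stands still between calls to the robot, and variables do not carry over. Pictures are saved under pics/ and viewed, at most 10 in all, crops included, and the job is handed in when it is done.

Besides the shell and the picture viewer there is one more tool, called after "Emit:" by a JSON object that holds its "api" and its "payload". drive_tool: Moves the arm, as the interface text tells. Its arguments: {"type":"object","properties":{"angular":{"type":"array","items":{"type":"array","items":{"type":"number"}}},"delta_pos":{"type":"array","items":{"type":"array","items":{"type":"number"}}},"gripper":{"type":"array","items":{"type":"number"}},"squeeze":{"type":"number"}},"required":["angular","delta_pos","gripper"]}

```bash
mkdir -p pics
cat > h.py <<'E'
import numpy as np, cv2
from cell import telemetry, eyes, env, models
from scipy.spatial.transform import Rotation as R
def rot(o):
    o=np.array(o,float)
    if o.shape==(3,3): return o
    if o.size==4: return R.from_quat(o).as_matrix()
    return R.from_euler('xyz',o,degrees=True).as_matrix()
def ray(p,uv):
    n=cv2.undistortPoints(np.array([[uv]],float),np.array(p['mtx']),np.array(p['D']))[0,0]
    return np.array(p['origin']), rot(p['orientation'])@np.array([n[0],n[1],1])
def onz(p,uv,z):
    o,d=ray(p,uv); return o+d*(z-o[2])/d[2]
def proj(p,X):
    M=rot(p['orientation']); 
    return cv2.projectPoints(((np.atleast_2d(X)-np.array(p['origin']))@M)[:,None],np.zeros(3),np.zeros(3),np.array(p['mtx']),np.array(p['D']))[0][:,0]
def save(n,im): cv2.imwrite('pics/'+n+'.png',im[...,::-1])
E
python3 - <<'E'
from h import *
print(telemetry.get_obs(), env.finger_overhang)
ims=[]
for c in ['scene','side','wrist']:
    p=eyes.read_camera(c); save(c,p['pixels']); print(c,p['origin'],p['orientation'])
    for t in ['lamp_module','rail','large_module']:
        print(t,[(round(d['p'],2),np.round(d['centre']),np.round(onz(p,d['centre'],.02),3)) for d in models.search_frame(p,t)])
E
```

```text
{'time_s': 0.0, 'qpos': array([77.12552674, 18.43945346, -4.01884524, 83.17473998,  1.29495892,
       78.54181102, -3.26285318]), 'joint_velocities': array([ 0.06939391,  0.09618301, -0.00460816,  0.0554484 ,  0.03984146,
       -0.00660504, -0.0726535 ]), 'effort': array([-2.56890653e-04, -4.91287279e+01, -4.03944505e-01, -3.12530065e+01,
       -6.38576620e-02,  4.37631912e-02,  1.56412780e-04]), 'tool_pos': array([ 0.15361038, -0.63103894,  0.23545891]), 'tool_rot': array([-1.79889253e+02,  4.72475990e-03,  1.36845072e+01]), 'force': array([ 0.7836846 , -0.58207314, -0.36424919]), 'wrist_torque': array([-0.00351595,  0.032884  , -0.01912344]), 'grasp_force': 0.0, 'grip_width': 0.08693758295195937} 0.014
scene [0.22608637 0.67938004 0.69848461] [-132.17563333    0.43549146 -154.095443  ]
lamp_module [(0.74, array([240., 374.]), array([0.558, 0.357, 0.02 ]))]
rail [(0.95, array([376., 183.]), array([ 0.561, -0.214,  0.02 ])), (0.71, array([366., 246.]), array([ 0.497, -0.005,  0.02 ]))]
large_module [(0.85, array([344., 325.]), array([0.45 , 0.196, 0.02 ]))]
side [0.13617664 0.73670385 0.71831849] [-1.30544922e+02  1.25565149e-02 -1.49980489e+02]
lamp_module [(0.57, array([225., 342.]), array([0.558, 0.353, 0.02 ]))]
rail [(0.95, array([348., 236.]), array([ 0.506, -0.012,  0.02 ])), (0.78, array([367., 185.]), array([ 0.557, -0.212,  0.02 ]))]
large_module [(0.89, array([324., 310.]), array([0.444, 0.202, 0.02 ]))]
wrist [ 0.21694133 -0.61611527  0.38521463] [ 1.66082172e+02  8.58974789e-03 -7.63299072e+01]
lamp_module []
rail []
large_module []
```

View pics/scene.png

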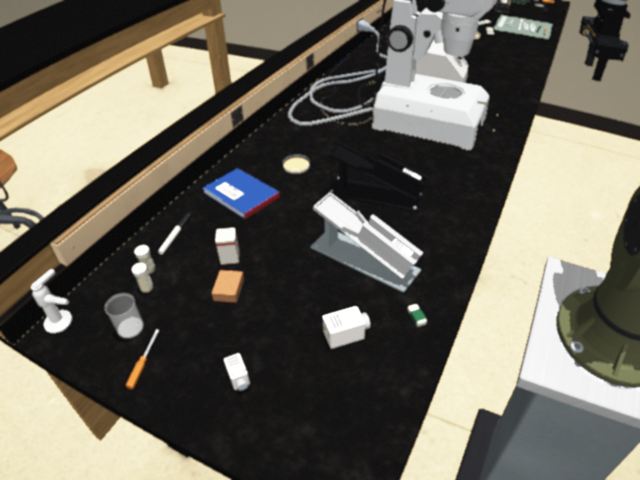

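View pics/side.png

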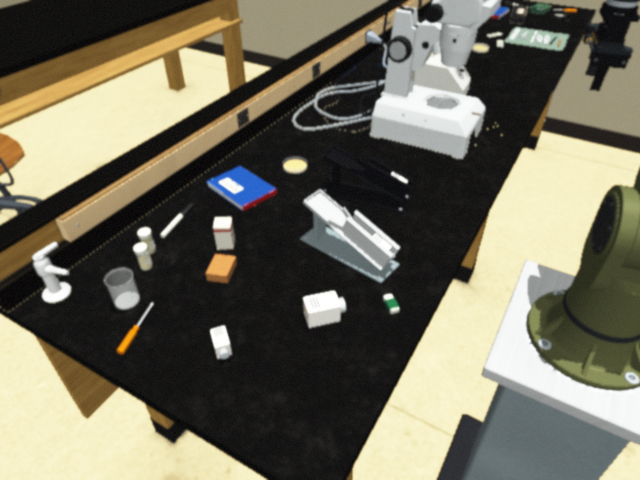

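The small module is at about (240,374) in the scene picture, with its lens towards the bottom of the image. The rail with the grey base is at (366,246) and its high end is at upper left; the black one at (378,180) is the look-alike. The large module is at (345,326). The microscope at (430,100) has to be kept clear of.

Run:
```python
from h import *
p=eyes.read_camera('scene')
for n,uv,z in [('baseL',(312,247),.003),('baseBR',(407,288),.003),('baseR',(420,268),.003),('micR',(480,145),0),('micL',(374,122),0),('lens',(243,384),.017),('modtop far',(236,357),.034),('blackrail',(415,207),0)]:
    print(n,np.round(onz(p,uv,z),3))
ms=models.cut_out(p,'lamp_module'); m=ms[0]['pixels'].astype(np.uint8)
a=cv2.resize(p['pixels'][330:410,190:290],(400,320),interpolation=cv2.INTER_CUBIC)
b=cv2.resize(p['pixels'][180:300,300:435],(400,320),interpolation=cv2.INTER_CUBIC)
save('crop',np.hstack([a,b]))
```

```text
baseL [0.602 0.029 0.003]
baseBR [0.385 0.053 0.003]
baseR [ 0.38  -0.009  0.003]
micR [ 0.382 -0.529  0.   ]
micL [ 0.69  -0.519  0.   ]
lens [0.544 0.37  0.017]
modtop far [0.574 0.341 0.034]
blackrail [ 0.454 -0.193  0.   ]
```

View pics/crop.png

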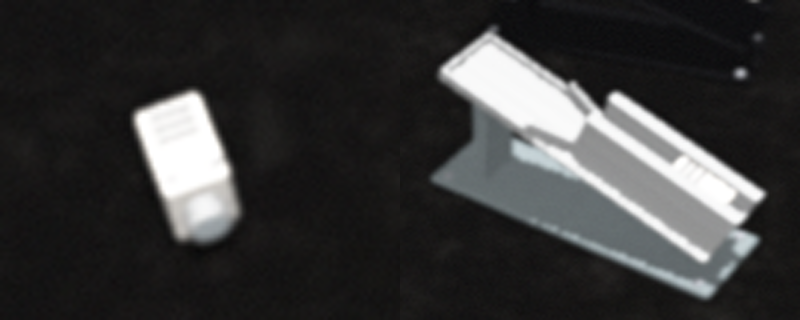

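Emit:
{"api": "drive_tool", "payload": {"angular": [[0,0,0],[0,0,0],[0,0,0],[0,0,0],[0,0,0],[0,0,0],[0,0,0],[0,0,0],[0,0,0],[0,0,0],[0,0,0],[0,0,0],[0,0,0],[0,0,0],[0,0,0],[0,0,0]], "delta_pos": [[2.55,-3.7,0],[2.55,-3.7,0],[2.55,-3.7,0],[2.55,-3.7,0],[2.55,-3.7,0],[2.55,-3.7,0],[3.43,-2.37,0],[3.43,-2.37,0],[3.43,-2.37,0],[3.43,-2.37,0],[3.43,-2.37,0],[3.43,-2.37,0],[3.43,-2.37,0],[3.43,-2.37,0],[3.43,-2.37,0],[0,0,0]], "gripper": [7,7,7,7,7,7,7,7,7,7,7,7,7,7,7,7], "squeeze": 12}}

```text
time_s: 2.3
tool_pos: [0.5023, -0.0931, 0.2371]
tool_rot: [-179.9, -0.2, 14.2]
force: [0.3, 0.0, -0.4]
grip_width: 0.0699
grasp_force: 0.0
```

Emit:
{"api": "drive_tool", "payload": {"angular": [[0,0,0],[0,0,0],[0,0,0],[0,0,0],[0,0,0],[0,0,0],[0,0,0],[0,0,0],[0,0,0],[0,0,0],[0,0,0]], "delta_pos": [[1.49,-3.83,0],[1.49,-3.83,0],[1.49,-3.83,0],[1.49,-3.83,0],[1.49,-3.83,0],[1.49,-3.83,0],[1.49,-3.83,0],[1.49,-3.83,0],[1.49,-3.83,0],[1.49,-3.83,0],[1.49,-3.83,0]], "gripper": [7,7,7,7,7,7,7,7,7,7,7]}}

```text
time_s: 3.4
tool_pos: [0.5596, 0.3491, 0.2362]
tool_rot: [179.9, 0.0, 13.6]
force: [0.9, -0.9, 0.9]
grip_width: 0.0699
grasp_force: 0.0
```

Emit:
{"api": "drive_tool", "payload": {"angular": [[0,0,-0.142],[0,0,-0.142],[0,0,-0.142],[0,0,-0.142],[0,0,-0.142],[0,0,-0.142],[0,0,-0.142],[0,0,-0.142],[0,0,-0.142],[0,0,-0.142],[0,0,-0.142],[0,0,-0.142],[0,0,-0.142],[0,0,-0.142],[0,0,-0.142],[0,0,0],[0,0,0]], "delta_pos": [[0,0,0.5],[0,0,0.5],[0,0,0.5],[0,0,0.5],[0,0,0.5],[0,0,0.5],[0,0,0.5],[0,0,0.5],[0,0,0.5],[0,0,0.5],[0,0,0.5],[0,0,0.5],[0,0,0.5],[0,0,0.5],[0,0,0.5],[0,0,0],[0,0,0]], "gripper": [7,7,7,7,7,7,7,7,7,7,7,7,7,7,7,7,7]}}

```text
time_s: 5.1
tool_pos: [0.5592, 0.3481, 0.1613]
tool_rot: [-180.0, 0.0, 135.5]
force: [0.3, 0.1, -0.3]
grip_width: 0.07
grasp_force: 0.0
```

Run:
```python
from h import *
o=telemetry.get_obs(); print(o['time_s'],o['tool_pos'],o['tool_rot'],o['qpos'])
p=eyes.read_camera('wrist'); save('w1',p['pixels'])
m=models.cut_out(p,'lamp_module')
for d in m: 
    k=d['pixels'].astype(np.uint8); print(d['p'],d['centre'],k.sum(),cv2.minAreaRect(cv2.findNonZero(k)))
np.savez('w1.npz',**{k:p[k] for k in ['mtx','D','origin','orientation']})
```

```text
5.1 [0.55924152 0.34807424 0.16128355] [-1.79964538e+02  4.67170497e-03  1.35492451e+02] [ 13.42614034  42.08800194 -72.38078075  85.50345875  40.20334405
  81.75154956 -14.8561544 ]
0.83 [329.8, 229.4] 1807 ((329.62872314453125, 228.787109375), (64.17990112304688, 30.74664878845215), 84.2894058227539)
```

View pics/w1.png

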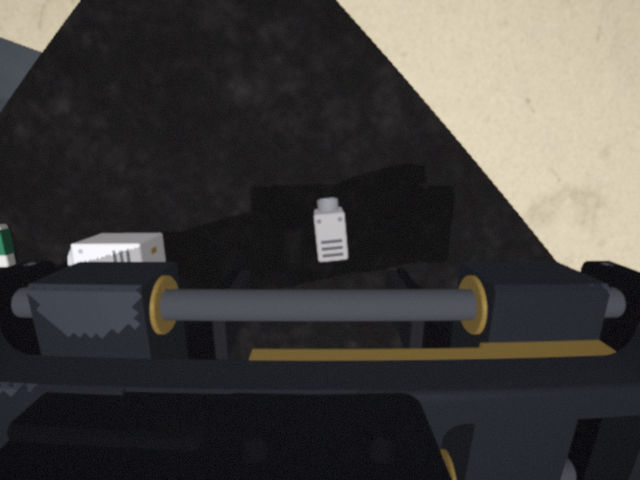

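The module is at (331,235), lens up in the picture, which is along tool +x. The ribs are at (331,248) and the large module is at (115,250).

Run:
```python
from h import *
q=np.load('w1.npz'); p={k:q[k] for k in q}
im=cv2.imread('pics/w1.png'); cv2.imwrite('pics/w1c.png',cv2.resize(im[185:280,280:380],(600,570),interpolation=cv2.INTER_CUBIC))
c=[onz(p,u,.034) for u in [(315,211),(345,209),(348,259),(318,262)]]
print(np.round(c,4)); print([np.linalg.norm(c[i]-c[i-1]) for i in range(4)])
```

```text
[[0.5412 0.362  0.034 ]
 [0.5575 0.3811 0.034 ]
 [0.591  0.353  0.034 ]
 [0.5747 0.3325 0.034 ]]
[np.float64(0.044686903610315055), np.float64(0.025107403266888692), np.float64(0.043729969378206356), np.float64(0.026128009972912206)]
```

View pics/w1c.png

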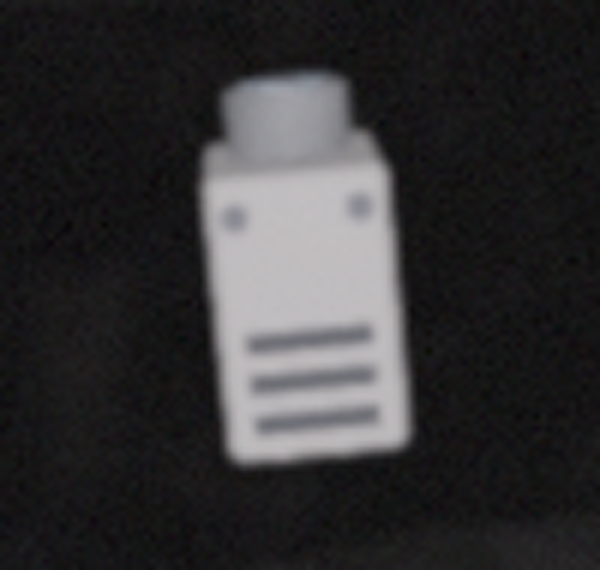

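Emit:
{"api": "drive_tool", "payload": {"angular": [[0,0,-0.068],[0,0,0],[0,0,0],[0,0,0],[0,0,0],[0,0,0],[0,0,0],[0,0,0]], "delta_pos": [[0,1.1,0],[0,0,3],[0,0,3],[0,0,3],[0,0,2],[0,0,1.5],[0,0,1],[0,0,0]], "gripper": [7,7,7,7,7,7,7,7]}}

```text
time_s: 6.0
tool_pos: [0.5663, 0.3563, 0.0257]
tool_rot: [-179.9, -0.0, 139.6]
force: [0.2, 0.5, 0.0]
grip_width: 0.0696
grasp_force: 0.0
```

Run:
```python
from h import *
o=telemetry.get_obs(); print(o['qpos'])
```

```text
[  9.97497723  50.19120785 -66.15714349  90.33069687  47.70439785
  71.75026014 -14.86876452]
```

Close, then lift.

Emit:
{"api": "drive_tool", "payload": {"angular": [[0,0,0],[0,0,0],[0,0,0],[0,0,0],[0,0,0],[0,0,0],[0,0,0],[0,0,0],[0,0,0],[0,0,0],[0,0,0],[0,0,0]], "delta_pos": [[0,0,0],[0,0,0],[0,0,0],[0,0,0],[0,0,0],[0,0,0],[0,0,-1.5],[0,0,-3.5],[0,0,-4],[0,0,-4],[0,0,-4],[0,0,0]], "gripper": [2,2,2,2,2,2,2,2,2,2,2,2], "squeeze": 15}}

```text
time_s: 7.2
tool_pos: [0.5678, 0.3596, 0.2042]
tool_rot: [179.4, 0.1, 139.6]
force: [-0.8, 1.5, -1.4]
grip_width: 0.0258
grasp_force: 15.0
```

Emit:
{"api": "drive_tool", "payload": {"angular": [[0,0,0],[0,0,0],[0,0,0],[0,0,0],[0,0,0],[0,0,0],[0,0,0],[0,0,0],[0,0,0],[0,0,0],[0,0,-0.12],[0,0,-0.12],[0,0,-0.12],[0,0,-0.12],[0,0,-0.12],[0,0,0],[0,0,0]], "delta_pos": [[-2.8,-2.35,-0.2],[-2.8,-2.35,-0.2],[-2.8,-2.35,-0.2],[-2.8,-2.35,-0.2],[-2.8,-2.35,-0.2],[-2.8,-2.35,-0.2],[-2.8,-2.35,-0.2],[-2.8,-2.35,-0.2],[-2.8,-2.35,-0.2],[-2.8,-2.35,-0.2],[0,0,0],[0,0,0],[0,0,0],[0,0,0],[0,0,0],[0,0,0],[0,0,0]], "gripper": [2,2,2,2,2,2,2,2,2,2,2,2,2,2,2,2,2]}}

```text
time_s: 8.9
tool_pos: [0.6275, -0.0037, 0.2167]
tool_rot: [-180.0, -0.0, 173.8]
force: [-0.2, 0.5, -0.3]
grip_width: 0.0257
grasp_force: 15.0
```

Run:
```python
from h import *
o=telemetry.get_obs(); print(o['time_s'],o['tool_pos'],o['tool_rot'],o['qpos'])
p=eyes.read_camera('wrist'); save('w2',p['pixels'])
np.savez('w2.npz',**{k:p[k] for k in ['mtx','D','origin','orientation']})
```

```text
8.9 [ 0.62752021 -0.00374256  0.21666196] [-1.79993737e+02 -3.14718109e-03  1.73845995e+02] [ 50.48539148  37.59925965 -77.40571735  86.38324191  36.69495499
  85.25698835  56.5488982 ]
```

View pics/w2.png

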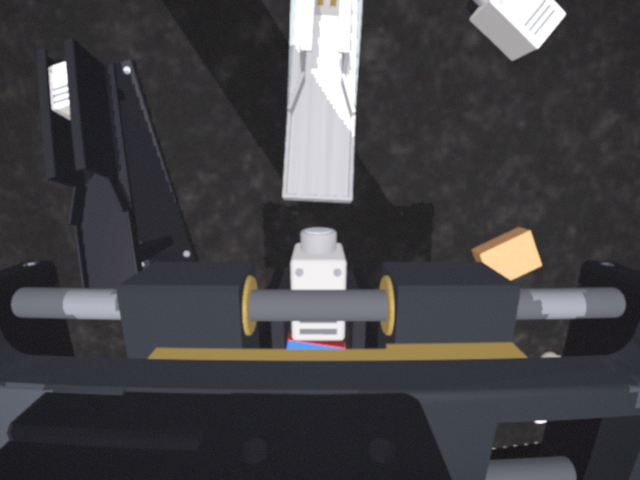

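The rail is ahead: its tray end edge runs from (283,197) to (352,201) and the funnel neck is around row 50. The module is held upright at (318,285), lens towards the tray.

Run:
```python
from h import *
im=cv2.imread('pics/w2.png'); cv2.imwrite('pics/w2c.png',cv2.resize(im[0:210,260:380],None,fx=2.857,fy=2.857,interpolation=cv2.INTER_CUBIC))
q=np.load('w2.npz'); p={k:q[k] for k in q}
for uv,z in [((283,197),.1025),((352,201),.1025),((283,197),.108),((352,201),.108)]: print(np.round(onz(p,uv,z),4))
```

```text
[ 0.5888 -0.0273  0.1025]
[0.5978 0.0265 0.1025]
[ 0.5882 -0.0267  0.108 ]
[0.5971 0.026  0.108 ]
```

View pics/w2c.png

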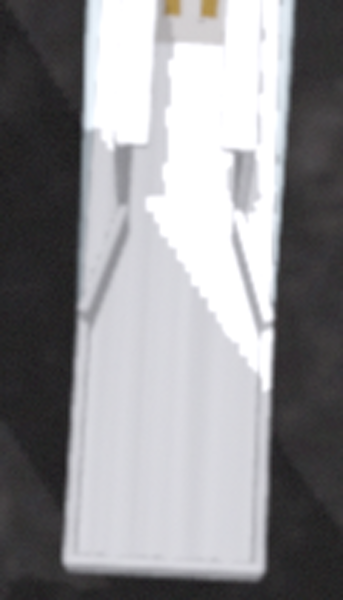

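Run:
```python
from h import *
q=np.load('w2.npz'); p={k:q[k] for k in q}
P=[onz(p,(260+a/2.857,b/2.857),z) for a,b,z in [(165,573,.106),(176,320,.085),(181,212,.0815)]]
print(np.round(P,4))
for i,j in [(0,1),(0,2)]: 
    d=P[i]-P[j]; print(np.linalg.norm(d[:2]),np.degrees(np.arctan2(d[1],d[0])))
```

```text
[[ 5.941e-01 -3.000e-04  1.060e-01]
 [ 5.265e-01  1.000e-02  8.500e-02]
 [ 4.977e-01  1.450e-02  8.150e-02]]
0.06839022239594711 -8.731287602184501
0.09753526329510284 -8.76381242280408
```

Emit:
{"api": "drive_tool", "payload": {"angular": [[0,0,0.045],[0,-0.087,0],[0,-0.087,0],[0,-0.087,0],[0,-0.088,0],[0,0,0],[0,0,0]], "delta_pos": [[0,0,0],[0,0,0],[0,0,0],[0,0,0],[0,0,0],[0,0,0],[0,0,0]], "gripper": [2,2,2,2,2,2,2]}}

```text
time_s: 9.65
tool_pos: [0.6274, -0.0048, 0.217]
tool_rot: [-179.8, 20.0, 171.4]
force: [0.6, -0.1, 0.6]
grip_width: 0.0261
grasp_force: 15.0
```

```bash
cat > d.py <<'E'
from h import *
o=telemetry.get_obs(); M=rot(o['tool_rot']); print(o['qpos'],np.round(M,3).tolist())
n=np.array([-.338,.052,.94]); T=np.array([.563,.0045,.092])
for h in [.029,.089]: print(h,np.round(M.T@(T+n*h-o['tool_pos'])*100,2))
E
python3 d.py
```

```text
[ 65.74503671  14.81596649 -78.23884971 104.34087468  25.52401421
  55.45465268  60.17862093] [[-0.929, 0.151, 0.337], [0.141, 0.989, -0.054], [-0.342, -0.003, -0.94]]
0.029 [10.38 -0.03  6.63]
0.089 [10.39 -0.05  0.63]
```

Emit:
{"api": "drive_tool", "payload": {"angular": [[0,0,0],[0,0,0],[0,0,0],[0,0,0],[0,0,0],[0,0,0],[0,0,0],[0,0,0],[0,0,0]], "delta_pos": [[2.1,0,0],[2.1,0,0],[2.1,0,0],[2.1,0,0],[2,0,0.6],[0,0,2],[0,0,2],[0,0,0],[0,0,0]], "gripper": [2,2,2,2,2,2,2,2,2]}}

```text
time_s: 10.55
tool_pos: [0.5475, 0.0098, 0.1386]
tool_rot: [179.7, 19.9, 171.4]
force: [0.1, 0.9, -0.1]
grip_width: 0.0258
grasp_force: 15.0
```

```bash
python3 d.py
python3 - <<'E'
from h import *
p=eyes.read_camera('wrist'); a=p['pixels'][0:340,150:490]
s=eyes.read_camera('scene')['pixels'][160:300,290:430]
save('w3',np.hstack([a,cv2.resize(s,(340,340),interpolation=cv2.INTER_CUBIC)]))
E
```

```text
[ 74.68713063  -3.95578594 -78.07420378 119.38450011   0.13190793
  41.92545848  77.34117116] [[-0.93, 0.148, 0.337], [0.141, 0.989, -0.045], [-0.34, 0.005, -0.94]]
0.029 [ 0.07 -0.31  2.03]
0.089 [ 0.08 -0.27 -3.97]
```

View pics/w3.png

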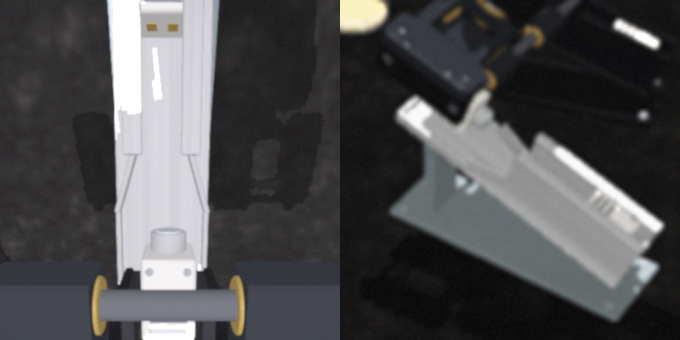

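The module is lined up with the tray, about 3 mm to the right of its axis (168 against 163). I'll shift it over, lower it and release.

Emit:
{"api": "drive_tool", "payload": {"angular": [[0,0,0],[0,0,0],[0,0,0],[0,0,0],[0,0,0]], "delta_pos": [[0,-0.3,0],[0,0,0.8],[0,0,0.7],[0,0,0.5],[0,0,0]], "gripper": [2,2,2,2,2]}}

```text
time_s: 11.15
tool_pos: [0.5538, 0.0039, 0.1198]
tool_rot: [-180.0, 20.0, 171.4]
force: [0.4, 0.6, -0.9]
grip_width: 0.0257
grasp_force: 15.0
```

```bash
python3 d.py
```

```text
[ 70.2432047    4.32585918 -77.10079274 119.85648958  14.28888395
  40.53949465  65.93215727] [[-0.929, 0.15, 0.338], [0.14, 0.989, -0.052], [-0.342, -0.001, -0.94]]
0.029 [0.1  0.2  0.02]
0.089 [ 0.1   0.2  -5.98]
```

Emit:
{"api": "drive_tool", "payload": {"angular": [[0,0,0],[0,0,0]], "delta_pos": [[0,0.1,0.2],[0,0,0]], "gripper": [2,2]}}

```text
time_s: 11.35
tool_pos: [0.5549, 0.0043, 0.1187]
tool_rot: [-179.8, 20.1, 171.4]
force: [-4.8, -1.4, 8.2]
grip_width: 0.0258
grasp_force: 15.0
```

Emit:
{"api": "drive_tool", "payload": {"angular": [[0,0,0],[0,0,0],[0,0,0],[0,0,0],[0,0,0],[0,0,0],[0,0,0],[0,0,0],[0,0,0],[0,0,0],[0,0,0],[0,0,0],[0,0,0],[0,0,0],[0,0,0]], "delta_pos": [[0,0,0],[0,0,0],[0,0,0],[0,0,0],[0,0,0],[0,0,0],[0,0,0],[0,0,0],[0,0,0],[0,0,0],[0,0,0],[0,0,0],[0,0,0],[0,0,0],[0,0,0]], "gripper": [4.2,4.2,4.2,4.2,4.2,4.2,4.2,4.2,4.2,4.2,4.2,4.2,4.2,4.2,4.2]}}

```text
time_s: 12.85
tool_pos: [0.554, 0.0052, 0.1172]
tool_rot: [-180.0, 20.0, 171.4]
force: [-0.0, 1.1, 0.3]
grip_width: 0.0418
grasp_force: 0.0
```

Run:
```python
from h import *
p=eyes.read_camera('wrist'); a=p['pixels'][0:340,150:490]
s=eyes.read_camera('scene')['pixels'][160:300,290:430]
save('w4',np.hstack([a,cv2.resize(s,(340,340),interpolation=cv2.INTER_CUBIC)]))
```

```text
(no output)
```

View pics/w4.png

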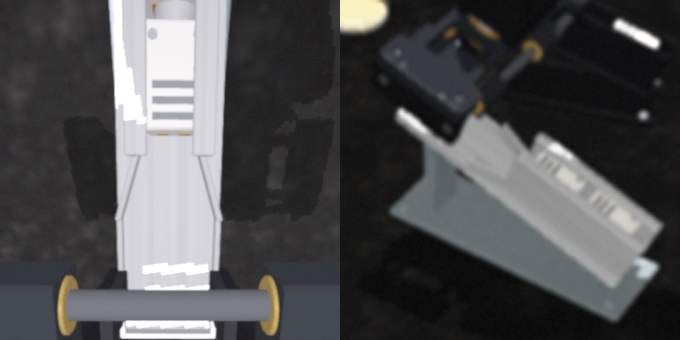

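The module has slid into the tube with its lens against the first one, its tail at (168,133) just inside the mouth at row 150. I'll back off and check.

Emit:
{"api": "drive_tool", "payload": {"angular": [[0,0,0],[0,0,0],[0,0,0],[0,0,0],[0,0,0],[0,0,0],[0,0,0]], "delta_pos": [[0,0,-1.5],[0,0,-2.5],[-1,0,-2.5],[-2,0,-2],[-2,0,0],[0,0,0],[0,0,0]], "gripper": [4.2,4.2,4.2,4.2,4.2,4.2,4.2]}}

```text
time_s: 13.65
tool_pos: [0.5719, 0.0014, 0.2082]
tool_rot: [-179.9, 19.7, 171.3]
force: [-0.1, 0.5, -0.4]
grip_width: 0.0421
grasp_force: 0.0
```

Run:
```python
from h import *
p=eyes.read_camera('wrist')
a=p['pixels'][0:300,170:470]
s=eyes.read_camera('scene')['pixels'][190:290,310:430]
save('w5',np.hstack([a,cv2.resize(s,(360,300),interpolation=cv2.INTER_CUBIC)]))
# expected top-tail edge of module when home: slope s=105, 34 above floor
ux=np.array([np.cos(np.radians(-8.8)),np.sin(np.radians(-8.8)),0]);
c,sn=np.cos(np.radians(20)),np.sin(np.radians(20)); e=ux*c+np.array([0,0,sn]); n=-ux*sn+np.array([0,0,c])
T=np.array([.563,.0045,.092])
for nm,s_,h in [('tail',105,34),('front',63,34),('tubeend',115,37)]:
    print(nm,proj(p,T+e*(s_-180)/1000+n*h/1000)-[170,0])
```

```text
tail [[151.26490652  62.57421078]]
front [[151.53388595 -12.03813431]]
tubeend [[151.24582333  78.64256835]]
```

View pics/w5.png

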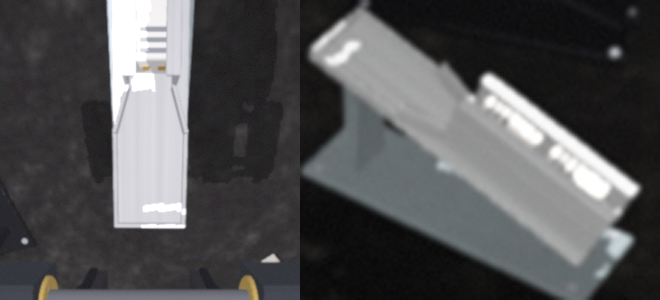

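The tail's top edge is at about row 63 against an expected 62.6, and the module sits upright behind the first one. I'll hand it in.

```bash
python3 -c "
from h import *
print(env.sign_off())"
```

```text
the job is handed in; nothing more can be done
None
```

The small lamp module slid down the tube, lens downhill, and came to rest against the module already there. The large module was not touched, and I handed the job in at about 14 s; the sign-off gave no verdict.

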